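# Feed the bar sled along the fence to the end stop of the embossing press

### The arm

A 7-joint arm with a two-finger parallel gripper is mounted at the origin on a cart in front of the work surface, level with it; the furniture and walls round the work are solid. World frame = base frame: x ahead of the robot, y to its left, z up, the work surface at z = 0. Lengths are in m, angles in rad, forces in N, time in s.
With the tool pointing down it reaches from about 0.4 to 0.9 m from the base axis. Payload 5.5 kg.
Tool frame: the origin (TCP) lies on the centre line of the jaws, within the pads' length; the fingertips stand bot.finger_overhang ahead of it and the grasp point (between the pads) lies 11 mm behind it (bot.finger_overhang is the distance from the TCP to the fingertips, in m); z points along the fingers, y is the line along which they close (so a half turn about z gives the same grasp; the last joint's range is limited). The gripper opens to 85 mm and grips with 20 to 120 N. Pads are 22 mm wide; open, the fingers measure 114 mm over their backs; the gripper's body (76 mm by 85 mm) begins 54 mm behind the grasp point. The pads swing forward as they close: fully open they stand 13 mm farther back than shut.
Start: joints at [1.372, 0.501, -0.427, 1.55, 0.221, 1.138, -0.21], TCP at [0.29, -0.582, 0.239] pointing down, gripper open.
Joint ranges: [-2.88, 2.88], [-0.31, 2.03], [-1.54, 1.56], [0.2, 2.42], [-1.41, 4.55], [0.19, 2.02], [-2.57, 2.57]. Speed limits (rad/s): [2.57, 2.57, 3.14, 3.14, 3.14, 3.14, 3.14].

### API

Orientations are given as a unit quaternion [x, y, z, w].
In Python, from station import bot gives the robot as it stands.
- The arm moves only by the tool apply_moves, never from a script. Its argument "increments" is a list of rows, each an object with "rot": the turn, a rotation vector about the tool's x, y, z in degrees, a list of three; "linear": the shift along the tool's x, y, z in cm, a list of three; "hand": the finger opening in cm, from 0 to 8.54. A call has 1 to 10 rows; each row shifts and turns the commanded pose from where the row before left it, along the tool's axes as they then stand; what a row does not reach is not made up. A row lasts 1/8 s, in which the tool goes at most 62.5 mm and 10.7 degrees, less where a joint would pass 70% of its speed; a pose out of reach is approached as far as the arm can. A call is refused whole if a number of a shift passes 6.25 or a number of a turn 10.7, either way. A call with a gripper value outside its range is refused whole. The fingers move at their own pace and stop on an object; "squeeze" is the grip in N (left out, the last holds). Time passes only in rows, so rows that do not move let the fingers close. It gives the time, the measured TCP pose, the force, the opening and the grip force at its end, in the units of the state.
- bot.observe(): the state, without advancing time (a new reading comes with each control period).
- bot.camera(name): name is "scene" or "top" or "wrist"; returns the picture (420x560x3 uint8, blue, green, red); there is no depth.
- bot.camera_model(name): a dict with "camera_matrix" (3x3 intrinsics, pixels), "extrinsics" (4x4, takes a point from world to camera coordinates); the wrist camera has in their place "tool_from_camera" (4x4, takes a point from camera to tool coordinates, whose origin is the TCP and whose axes are the flange's). Camera axes: x right, y up, looking along -z (the intrinsics and any distortion apply to the point x, -y, -z); pixel columns grow to the right and rows downward; lengths in m; the calibration is good to about 2 mm. A picture is of the moment at which its call begins: read the wrist's pose just before it. camera_model takes no time and is no camera call.
- bot.hand_in(): hands the job in; it is judged then, once.
The state is a dict: "time_s": time; "qpos": joint angles; "qd": joint speeds; "tau": joint torques, N m; "ee_pos": TCP position; "ee_rot": TCP orientation; "force": force on the tool from outside, world axes, zero at the start; "wrist_torque": the same for the moment, N m; "grip_width": finger opening in m; "grip_force": force on a finger pad.
Only numpy, scipy, OpenCV 4.12 (cv2) and the standard library are available. Lean on these libraries where they do the work, as an engineer would, in place of code of your own. Each camera call takes 0.05 s, during which the arm holds its last target. There are 200 camera calls.

### The job

Lift the white dust cover off the bar sled by its handle and stand it the right way up on the bench, clear of the jig. Then, with the held push stick and never with the hand, bring the sled flat against the fence before its nose goes under the press head, and feed it along, always square against the fence, until it bears firmly on the orange end stop hidden under the head, without shoving the stop along. Leave the sled there against fence and stop, lay the push stick flat on the bench beside the jig and leave the other things where they are.

Things in the scene. Friction and masses are not known exactly. Their poses are not given: they have to be found in the camera images.
- jig: Fixed embossing jig. Origin: underside (bench top, z 0), middle of the sled's track. The feed runs along its own -y (to the robot's right); the aluminium fence is on its +x (far) side: face at x = +42 mm, 16 mm thick, top z = 34. White baseboard x -53 to +57, y -250 to +230 mm, top at z = 8, on which the sled slides.
- press_mouth (a point): Centre of the lower entry edge of the green press head. The head overhangs the track over jig x -53 to +87, y -235 to -35 mm, underside z = 58 mm, top 108 mm, hand wheel on it to 162 mm; green skirts on its near side and far end hang down to z = 36 mm; open below them. The sled's nose goes under it when the sled's origin is at jig y = +47 mm.
- end_stop: Slot plate of the end stop, fixed under the head. Origin: mid slot, on the track's centre line, level with the board top; axes parallel to the jig's. The orange stop block (60 mm wide, 18 mm high, 12 mm thick) is clamped somewhere along it, its striking face up to 25 mm to either side of this origin in y: the head hides it from above and no reading gives it, so feel for it. Its clamp slips at about 22 N.
- sled: Loose wooden block 84 mm (own x) by 164 (own y) by 20 high, about 0.3 kg, a wrapped magenta bar (72 x 150 x 10 mm) fixed on top. Origin: centre of its underside. Starts under the cover, origin 10 to 20 mm short of its place against the fence (jig x = 0), a little askew, at jig y 100 to 140 mm. Nose = its -y end. It slides at 1 to 5 N, more when pressed on the fence.
- cover: White dust cover loose on the sled: an upside-down tray 84 (own x) x 164 x 15 mm, open below, with a dark wooden handle block on top, 14 mm wide along own x, 44 mm along own y, from z = 15 to 47 mm. Origin: centre of its lower rim. About 0.12 kg.
- push_stick: Wooden push stick lying flat, 0.09 kg. Origin: on the underside below the middle of its red handle block (40 mm along own x, 24 mm across own y, z = 12 to 58 mm). It points along own +x: a bar 14 mm high, own y -18 to +14 mm, from x = -55 to its flat pushing end at x = +110 mm.
- stick_end (a point): Middle of the stick's flat pushing end (stick x 110, y -2, z 7 mm). Beside it, on the stick's right (-y), a lip 8 mm thick runs on to x = +134 mm, inner face at stick y = -10 mm. With the stick pointing along jig -y, end and lip take the sled's trailing near corner: the end pushes, the lip presses to the fence.
- card_block: Bystander: small block of cards on a stand, 34 x 58 x 38 mm; origin under its centre.
- stamp: Bystander: wooden hand stamp 25 x 34 x 59 mm; origin under its centre.
- sweet_jar: Bystander: jar of marshmallows 69 mm across, 107 mm high; origin under its centre.
- ballotin: Bystander: closed magenta card box 67 x 93 x 46 mm; origin under its centre.
- tin: Bystander: round tin, 70 mm across, 36 mm high; origin under its centre.
- truffle: Bystander: truffle 28 mm across, 25 mm high; origin under its centre.

How it is judged:
By the outcome, as a careful person would: the job done as asked, in the order asked, and still so for the second after the job is handed in, with the robot touching nothing.
It also fails if it takes over 72 s, if anything falls off the work surface, if the arm or the gripper's body presses on something with over 40 N, if the wrist force passes 120 N, or if a joint passes its speed limit or range.

## Working session

There is one attempt and no reset: what is moved stays moved. The work goes in short steps, Python scripts to look and compute and a tool call to move; the robot and the scene stay as the last step left them, time stands still between calls to the robot, and variables do not carry over. Pictures are saved under pics/ and viewed, at most 10 in all, crops included, and the job is handed in when it is done.

Besides the shell and the picture viewer there is one more tool, called after ">>>" as name(argument=value, ...), one argument or row to a line, values as JSON. apply_moves: Moves the arm, as the interface text tells. Its arguments: {"type":"object","properties":{"increments":{"type":"array"},"squeeze":{"type":"number"}},"required":["increments"]}

```bash
mkdir -p pics; ls; python3 - <<'E'
from station import bot
import cv2
for n in ("top","scene"):
    im=bot.camera(n); cv2.imwrite(f"pics/{n}0.png",im)
    m=bot.camera_model(n); print(n,m)
print(bot.camera_model("wrist")); print(bot.finger_overhang, bot.observe())
E
```

```text
pics
top {'camera_matrix': array([[484.45785379,   0.        , 284.66840942],
       [  0.        , 484.45785379, 214.00646159],
       [  0.        ,   0.        ,   1.        ]]), 'extrinsics': array([[-0.01313933, -0.99975677, -0.01771308, -0.01780872],
       [ 0.99280625, -0.01515226,  0.11876938, -0.53400548],
       [-0.11900888, -0.0160251 ,  0.99276386, -1.55173383],
       [ 0.        ,  0.        ,  0.        ,  1.        ]])}
scene {'camera_matrix': array([[534.39652013,   0.        , 269.93783078],
       [  0.        , 534.39652013, 211.23116961],
       [  0.        ,   0.        ,   1.        ]]), 'extrinsics': array([[-0.59816618, -0.80135035, -0.00590215,  0.26686716],
       [ 0.44251184, -0.33643443,  0.83126118, -0.31360137],
       [-0.66811712,  0.49462055,  0.55585072, -1.33510574],
       [ 0.        ,  0.        ,  0.        ,  1.        ]])}
{'camera_matrix': array([[304.84043594,   0.        , 279.42820672],
       [  0.        , 304.84043594, 205.89360211],
       [  0.        ,   0.        ,   1.        ]]), 'tool_from_camera': array([[-2.42783931e-04,  
[... 327 characters left out ...]
e_s': 0.1, 'qpos': array([ 1.37217468,  0.50176629, -0.42677358,  1.55133189,  0.22083832,
        1.13830252, -0.21031178]), 'qd': array([ 0.00030389, -0.0026945 , -0.00075702, -0.00189622,  0.00112785,
        0.00141376, -0.00190616]), 'tau': array([-1.18003698e-02, -5.70808804e+01, -5.83860800e+00, -2.81747299e+01,
        1.05535932e-02,  5.62399204e-03,  3.54546148e-05]), 'ee_pos': array([ 0.28929299, -0.58139998,  0.23835805]), 'ee_rot': array([ 9.73455661e-01,  2.28874004e-01, -1.92783033e-04, -8.53975052e-04]), 'force': array([-0.00187954,  0.0654706 ,  0.3274646 ]), 'wrist_torque': array([-0.00231398,  0.00625003, -0.01895142]), 'grip_force': 0.0, 'grip_width': 0.08523098308299143}
```

View pics/top0.png

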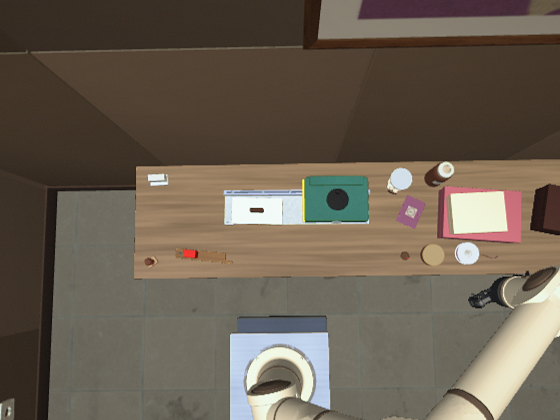

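View pics/scene0.png

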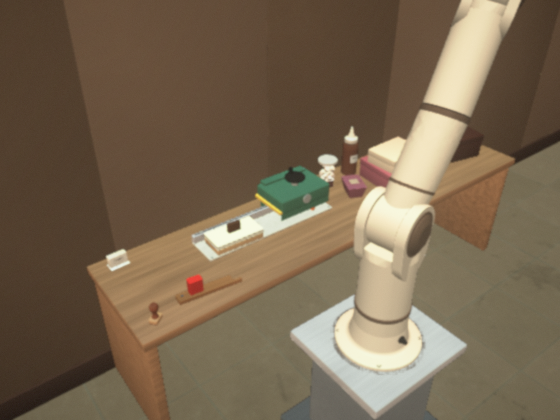

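The top view shows the jig at about cols 223–370, rows 176–224, with the cover at (257,210), the stick handle at (190,254), the card block at (158,179) and the stamp at (150,261). I'll enlarge that area.

```bash
cat > h.py <<'E'
import numpy as np, cv2
from station import bot
from scipy.spatial.transform import Rotation as R
def ray(n,uv,st=None):
    m=bot.camera_model(n); K=m["camera_matrix"]
    d=np.array([(uv[0]-K[0,2])/K[0,0],-(uv[1]-K[1,2])/K[1,1],-1.])
    if n=="wrist":
        T=m["tool_from_camera"]; Rt=R.from_quat(st["ee_rot"]).as_matrix()
        return Rt@T[:3,3]+st["ee_pos"],Rt@T[:3,:3]@d
    E=m["extrinsics"]; return -E[:3,:3].T@E[:3,3],E[:3,:3].T@d
def pt(n,uv,z,st=None):
    o,d=ray(n,uv,st); return o+d*(z-o[2])/d[2]
def pix(n,P,st=None):
    m=bot.camera_model(n); K=m["camera_matrix"]; P=np.asarray(P,float)
    if n=="wrist":
        T=m["tool_from_camera"]; Rt=R.from_quat(st["ee_rot"]).as_matrix()
        c=T[:3,:3].T@(Rt.T@(P-st["ee_pos"])-T[:3,3])
    else:
        E=m["extrinsics"]; c=E[:3,:3]@P+E[:3,3]
    return np.array([K[0,2]+K[0,0]*c[0]/-c[2],K[1,2]-K[1,1]*c[1]/-c[2]])
E
python3 - <<'E'
import cv2
im=cv2.imread("pics/top0.png")[160:280,130:330]
cv2.imwrite("pics/top0c.png",cv2.resize(im,None,fx=4,fy=4,interpolation=cv2.INTER_CUBIC))
E
```

```text
(no output)
```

View pics/top0c.png

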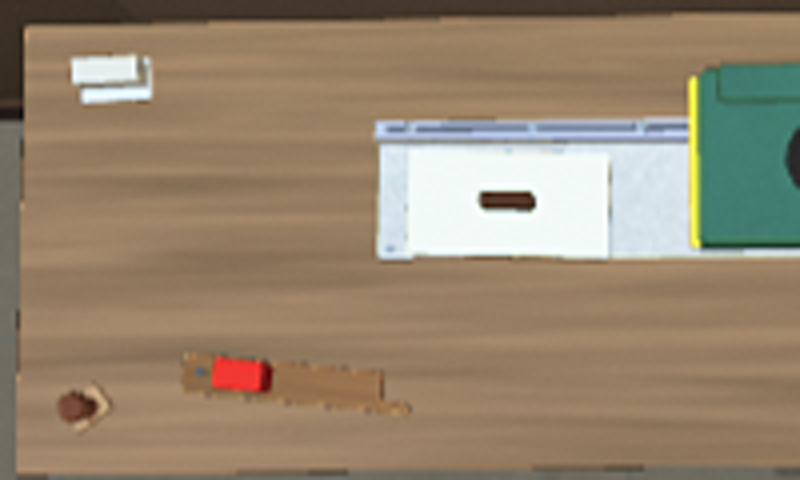

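The crop shows the cover corners at (408,148), (610,152), (608,258) and (405,256), with the handle top from (479,192) to (536,211). The jig board's left end runs from (376,122) to (378,258). The stick's red handle top spans (212..268, 357..392), the bar end is at x≈383, and the lip tip is at (408,408).

```bash
python3 - <<'E'
from h import *
f=lambda x,y:(130+(x+.5)/4-.5,160+(y+.5)/4-.5)
def p(name,x,y,z): print(name,np.round(pt("top",f(x,y),z)*1000,1))
p("board NL",378,258,8);p("fence far L top",376,122,34);p("fence near L top",377,138,34);p("head yellow near",694,248,58);p("head yellow far",694,76,108)
p("board near R edge",780,258,8)
p("fence face @right",688,138,34)
for n,x,y in(("cFL",408,148),("cFR",610,153),("cNR",608,258),("cNL",405,256)): p(n,x,y,8+20+10+15)
for a in((479,192),(536,193),(536,211),(479,209)): p("handle",*a,85)
for a in((213,357),(264,360),(268,390),(213,387)): p("red",*a,58)
for a in((184,353),(183,391),(383,370),(408,414),(383,400),(410,404)): p("stick",*a,14)
p("bench L near",18,474,0);p("bench R near",800,466,0);p("bench far L",25,26,0)
p("card",112,78,38);p("stamp",76,406,59)
E
```

```text
board NL [-298.3 -960.8 8000. ]
fence far L top [-5234.8 -4698.  34000. ]
fence near L top [-4959.6 -4680.5 34000. ]
head yellow near [-5485.   1185.9 58000. ]
head yellow far [-20292.6   2452.5 108000. ]
board near R edge [-278.5  373.5 8000. ]
fence face @right [-4875.2   591.2 34000. ]
cFL [-7785.3 -6560.  53000. ]
cFR [-7563.2 -1130.4 53000. ]
cNR [-4734.6 -1219.1 53000. ]
cNL [-4868.9 -6640.5 53000. ]
handle [-10863.2  -7520.   85000. ]
handle [-10780.9  -5040.3  85000. ]
handle [-9993.  -5046.5 85000. ]
handle [-10118.4  -7523.3  85000. ]
red [ -2499.1 -12894.   58000. ]
red [ -2390.8 -11400.5  58000. ]
red [ -1517.5 -11276.   58000. ]
red [ -1626.5 -12883.6  58000. ]
stick [ -308.2 -3060.9 14000. ]
stick [  -65.3 -3064.  14000. ]
stick [ -181.6 -1781.1 14000. ]
stick [  100.7 -1620.9 14000. ]
stick [ 9.5000e+00 -1.7809e+03  1.4000e+04]
stick [   37.3 -1608.1 14000. ]
bench L near [332.  474.8   0. ]
bench R near [ 330.2 -169.6    0. ]
bench far L [708.8 477.8   0. ]
card [ -6860.6 -10346.9  38000. ]
stamp [ -1156.  -17180.3  59000. ]
```

```bash
python3 - <<'E'
from h import *
f=lambda x,y:(130+(x+.5)/4-.5,160+(y+.5)/4-.5)
def p(name,x,y,z): print(name,np.round(pt("top",f(x,y),z/1000)*1000,1))
p("board NL",378,258,8);p("fence far L top",376,122,34);p("fence near L top",377,138,34);p("head yellow near",694,248,58);p("head yellow far",694,76,108)
p("board near R edge",780,258,8)
p("fence face @right",688,138,34)
for n,x,y in(("cFL",408,148),("cFR",610,153),("cNR",608,258),("cNL",405,256)): p(n,x,y,43)
for a in((479,192),(536,193),(536,211),(479,209)): p("handle",*a,75)
for a in((213,357),(264,360),(268,390),(213,387)): p("red",*a,58)
for a in((184,353),(183,391),(383,370),(408,414),(383,400),(410,404)): p("stick",*a,14)
p("card",112,78,38);p("stamp",76,406,59)
E
```

```text
board NL [505.8 176.3   8. ]
fence far L top [615.6 174.4  34. ]
fence near L top [602.3 173.5  34. ]
head yellow near [505.  -84.7  58. ]
head yellow far [635.4 -86.  108. ]
board near R edge [ 500.8 -156.6    8. ]
fence face @right [598.2 -81.9  34. ]
cFL [592.1 146.9  43. ]
cFR [585.4 -18.   43. ]
cNR [499.5 -15.3  43. ]
cNL [503.6 149.3  43. ]
handle [550.7  86.1  75. ]
handle [549.2  40.7  75. ]
handle [534.8  40.8  75. ]
handle [537.1  86.2  75. ]
red [423.2 301.2  58. ]
red [420.2 260.3  58. ]
red [396.3 256.9  58. ]
red [399.3 300.9  58. ]
stick [429.1 335.2  14. ]
stick [397.9 335.6  14. ]
stick [412.8 171.1  14. ]
stick [376.6 150.6  14. ]
stick [388.3 171.1  14. ]
stick [384.7 148.9  14. ]
card [655.2 392.1  38. ]
stamp [385.7 410.2  59. ]
```

```bash
cat >> h.py <<'E'
def plan(target,yaw,n,start=None):
    """rows for tool-down pose; yaw deg = world heading of tool x"""
    st=start or bot.observe(); p=np.array(st["ee_pos"]); M=R.from_quat(st["ee_rot"]); 
    T=R.from_matrix(np.c_[[np.cos(a:=np.radians(yaw)),np.sin(a),0],[np.sin(a),-np.cos(a),0],[0,0,-1]])
    rv=(M.inv()*T).as_rotvec()/n; d=(np.array(target)-p)/n
    for i in range(n):
        print(np.round(M.inv().apply(d)*100,2),np.round(np.degrees(rv),2)); M=M*R.from_rotvec(rv)
def show():
    s=bot.observe(); x=R.from_quat(s["ee_rot"]).as_matrix()
    print(round(s["time_s"],2),"pos",np.round(s["ee_pos"]*1000,1),"yaw",round(float(np.degrees(np.arctan2(x[1,0],x[0,0]))),2),"zax",np.round(x[:,2],3),"F",np.round(s["force"],2),"w",round(s["grip_width"],4),round(s["grip_force"],1))
    return s
E
python3 -c "
from h import *
plan([.543,.05,.18],88.1,15)"
```

```text
[ 3.39 -3.01  0.39] [-0.01 -0.   -4.11]
[ 3.6  -2.76  0.39] [-0.01 -0.   -4.11]
[ 3.79 -2.5   0.39] [-0.01 -0.   -4.11]
[ 3.96 -2.22  0.39] [-0.01 -0.   -4.11]
[ 4.1  -1.93  0.39] [-0.01 -0.   -4.11]
[ 4.23 -1.63  0.39] [-0.01 -0.   -4.11]
[ 4.34 -1.33  0.39] [-0.01 -0.   -4.11]
[ 4.42 -1.01  0.39] [-0.01 -0.   -4.11]
[ 4.48 -0.69  0.39] [-0.01 -0.   -4.11]
[ 4.52 -0.37  0.39] [-0.01 -0.   -4.11]
[ 4.54 -0.04  0.39] [-0.01 -0.   -4.11]
[4.53 0.28 0.39] [-0.01 -0.   -4.11]
[4.5  0.61 0.39] [-0.01 -0.   -4.11]
[4.44 0.93 0.39] [-0.01 -0.   -4.11]
[4.36 1.24 0.39] [-0.01 -0.   -4.11]
```

>>> apply_moves(
  increments=[
    {"linear": [3.4,-3.0,0],"rot": [0,0,-4.1],"hand": 5},
    {"linear": [3.6,-2.8,0],"rot": [0,0,-4.1],"hand": 5},
    {"linear": [3.8,-2.5,0],"rot": [0,0,-4.1],"hand": 5},
    {"linear": [4.0,-2.2,0],"rot": [0,0,-4.1],"hand": 5},
    {"linear": [4.1,-1.9,0],"rot": [0,0,-4.1],"hand": 5},
    {"linear": [4.2,-1.6,0],"rot": [0,0,-4.1],"hand": 5},
    {"linear": [4.3,-1.3,0],"rot": [0,0,-4.1],"hand": 5},
    {"linear": [4.4,-1.0,0],"rot": [0,0,-4.1],"hand": 5},
    {"linear": [4.5,-0.7,0],"rot": [0,0,-4.1],"hand": 5},
    {"linear": [4.5,-0.4,0],"rot": [0,0,-4.1],"hand": 5},
  ],
)

```text
time_s: 1.35
ee_pos: [0.4596, -0.1606, 0.2392]
ee_rot: [0.831, 0.556, -0.0, -0.0]
force: [1.5, -0.8, -0.2]
grip_width: 0.0499
grip_force: 0.0
```

>>> apply_moves(
  increments=[
    {"linear": [4.5,0,0.4],"rot": [0,0,-4.1],"hand": 5},
    {"linear": [4.5,0.3,0.8],"rot": [0,0,-4.1],"hand": 5},
    {"linear": [4.5,0.6,1.0],"rot": [0,0,-4.1],"hand": 5},
    {"linear": [4.4,0.9,1.2],"rot": [0,0,-4.1],"hand": 5},
    {"linear": [4.4,1.2,1.2],"rot": [0,0,-4.1],"hand": 5},
    {"linear": [0,0,0],"rot": [0,0,0],"hand": 5},
    {"linear": [0,0,0],"rot": [0,0,0],"hand": 5},
  ],
)

```text
time_s: 2.22
ee_pos: [0.5436, 0.0473, 0.1928]
ee_rot: [0.72, 0.694, -0.001, -0.0]
force: [-0.1, -0.2, -0.4]
grip_width: 0.0498
grip_force: 0.0
```

```bash
python3 - <<'E'
from h import *
s=show(); im=bot.camera("wrist"); cv2.imwrite("pics/w1.png",im); np.save("w1.npy",s,allow_pickle=True)
for P in([.543,.0635,.075],[.543,.0855,.075],[.543,.0415,.075]): print(pix("wrist",P,s))
E
```

```text
2.23 pos [543.6  47.3 192.8] yaw 87.96 zax [-0.001 -0.    -1.   ] F [-0.09 -0.25 -0.43] w 0.0498 0.0
[278.68919962 185.16966241]
[277.71292652 158.97874986]
[279.62062065 210.15730879]
```

View pics/w1.png

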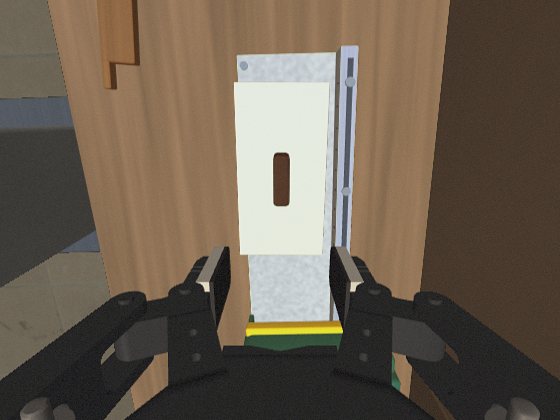

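The wrist view shows the cover from above: handle top at cols 274–289, rows 153–207, cover corners (235,83), (328,82), (323,254) and (241,254). The fence face is at col 340 (top) and the board's left edge at row 54.

```bash
python3 - <<'E'
from h import *
s=np.load("w1.npy",allow_pickle=True).item()
def p(n,u,v,z): print(n,np.round(pt("wrist",(u,v),z/1000,s)*1000,1))
for a in((274,153),(289,153),(289,207),(274,207)): p("h",*a,75)
for a in((235,83),(328,82),(323,254),(241,254)): p("c",*a,43)
p("fence top near L",341,47,34);p("fence far L",357,46,34);p("fence near R",343.5,246,34);p("fence near mid",341.5,100,34)
p("board NL",238,54,8);p("board NR",250,320,8);p("mouth",250,334,58);p("mouth",341,334,58)
p("lip tip",110,88,14);p("lip tip in",116,88,14);p("bar end L",138,65,14);p("bar end R",116,63,14)
E
```

```text
h [540.1  90.5  75. ]
h [552.4  90.   75. ]
h [551.2  44.   75. ]
h [538.3  44.5  75. ]
c [508.  148.5  43. ]
c [588.7 146.4  43. ]
c [584.9 -16.1  43. ]
c [501.8 -13.1  43. ]
fence top near L [601.1 175.3  34. ]
fence far L [615.  175.6  34. ]
fence near R [607.4 -12.   34. ]
fence near mid [602.4 131.6  34. ]
board NL [508.1 177.9   8. ]
board NR [ 501.2 -117.     8. ]
mouth [507.1 -97.2  58. ]
mouth [ 601.9 -100.5   58. ]
lip tip [383.6 151.5  14. ]
lip tip in [389.4 151.3  14. ]
bar end L [413.9 170.8  14. ]
bar end R [393.5 173.2  14. ]
```

>>> apply_moves(
  increments=[
    {"linear": [1.0,0.1,2.5],"rot": [0,0,0],"hand": 5},
    {"linear": [1.0,0,4.0],"rot": [0,0,0],"hand": 5},
    {"linear": [0,0,3.8],"rot": [0,0,0],"hand": 5},
    {"linear": [0,0,2.0],"rot": [0,0,0],"hand": 5},
    {"linear": [0,0,1.0],"rot": [0,0,0],"hand": 5},
    {"linear": [0,0,0],"rot": [0,0,0],"hand": 0.5},
    {"linear": [0,0,0],"rot": [0,0,0],"hand": 0.5},
    {"linear": [0,0,0],"rot": [0,0,0],"hand": 0.5},
    {"linear": [0,0,0],"rot": [0,0,0],"hand": 0.5},
  ],
  squeeze=50,
)

```text
time_s: 3.4
ee_pos: [0.5469, 0.0677, 0.0616]
ee_rot: [0.72, 0.694, 0.001, 0.001]
force: [-0.6, -0.5, 6.7]
grip_width: 0.0131
grip_force: 50.7
```

>>> apply_moves(
  increments=[
    {"linear": [0,0,-1.5],"rot": [0,0,0],"hand": 0.5},
    {"linear": [0,0,-3.5],"rot": [0,0,0],"hand": 0.5},
    {"linear": [0,-1.5,-3.5],"rot": [0,0,0],"hand": 0.5},
    {"linear": [0,-3.5,-0.5],"rot": [0,0,0],"hand": 0.5},
    {"linear": [-2.0,-3.7,0],"rot": [0,0,0],"hand": 0.5},
    {"linear": [-4.0,-2.5,0],"rot": [0,0,0],"hand": 0.5},
    {"linear": [-4.0,-1.0,0],"rot": [0,0,0],"hand": 0.5},
    {"linear": [-3.5,0,0.5],"rot": [0,0,0],"hand": 0.5},
    {"linear": [-1.7,0,3.5],"rot": [0,0,0],"hand": 0.5},
    {"linear": [0,0,3.5],"rot": [0,0,0],"hand": 0.5},
  ],
)

```text
time_s: 4.65
ee_pos: [0.4189, -0.0824, 0.0754]
ee_rot: [0.721, 0.693, -0.0, 0.001]
force: [0.2, 0.5, -0.9]
grip_width: 0.0133
grip_force: 49.9
```

```bash
python3 - <<'E'
from h import *
s=show(); im=bot.camera("wrist"); cv2.imwrite("pics/w2.png",im); np.save("w2.npy",s,allow_pickle=True)
t=bot.camera("top"); cv2.imwrite("pics/t2.png",t)
c=cv2.resize(t[165:275,140:320],None,fx=4,fy=4,interpolation=cv2.INTER_CUBIC); cv2.imwrite("pics/t2c.png",c)
E
```

```text
4.65 pos [418.9 -82.4  75.4] yaw 87.73 zax [ 0.002 -0.002 -1.   ] F [ 0.18  0.47 -0.94] w 0.0133 49.9
```

View pics/t2c.png

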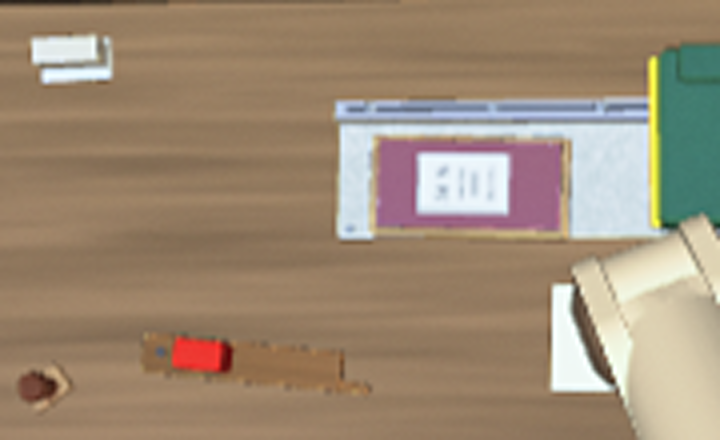

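The crop shows the sled uncovered and unmoved, corners about (375,136), (570,140), (567,238) and (371,232). The cover hangs over the bench in front of the jig.

>>> apply_moves(
  increments=[
    {"linear": [0,0,2.5],"rot": [0,0,0],"hand": 0.5},
    {"linear": [0,0,1.0],"rot": [0,0,0],"hand": 0.5},
    {"linear": [0,0,0.4],"rot": [0,0,0],"hand": 0.5},
    {"linear": [0,0,0.2],"rot": [0,0,0],"hand": 0.5},
    {"linear": [0,0,0],"rot": [0,0,0],"hand": 0.5},
  ],
)

```text
time_s: 5.38
ee_pos: [0.4188, -0.0801, 0.0348]
ee_rot: [0.72, 0.694, 0.0, 0.0]
force: [-0.3, -0.3, -2.1]
grip_width: 0.0131
grip_force: 49.8
```

```bash
python3 - <<'E'
from h import *
show()
f=lambda x,y:(140+(x+.5)/4-.5,165+(y+.5)/4-.5)
def p(name,x,y,z): print(name,np.round(pt("top",f(x,y),z/1000)*1000,1))
for a in((375,136),(570,140),(567,238),(371,234)): p("sled",*a,28)
E
```

```text
5.38 pos [418.8 -80.1  34.8] yaw 87.97 zax [ 0.001 -0.    -1.   ] F [-0.29 -0.31 -2.08] w 0.0131 49.8
sled [587.8 143.   28. ]
sled [581.9 -17.6  28. ]
sled [501.  -14.1  28. ]
sled [506.7 146.3  28. ]
```

>>> apply_moves(
  increments=[
    {"linear": [0,0,0.15],"rot": [0,0,0],"hand": 0.5},
    {"linear": [0,0,0],"rot": [0,0,0],"hand": 0.5},
  ],
)

```text
time_s: 5.62
ee_pos: [0.4189, -0.0802, 0.0336]
ee_rot: [0.72, 0.694, -0.0, 0.001]
force: [-2.2, 0.6, 8.3]
grip_width: 0.0127
grip_force: 51.1
```

>>> apply_moves(
  increments=[
    {"linear": [0,0,0],"rot": [0,0,0],"hand": 4.5},
    {"linear": [0,0,0],"rot": [0,0,0],"hand": 4.5},
    {"linear": [0,0,0],"rot": [0,0,0],"hand": 4.5},
    {"linear": [0,0,-2.5],"rot": [0,0,0],"hand": 4.5},
    {"linear": [0,0,-4.5],"rot": [0,0,0],"hand": 4.5},
    {"linear": [2.0,-0.2,-4.0],"rot": [0,0,0],"hand": 4.5},
    {"linear": [4.5,-0.3,-1.5],"rot": [0,0,0],"hand": 4.5},
    {"linear": [5.5,-0.3,-0.5],"rot": [0,0,0],"hand": 4.5},
    {"linear": [5.5,-0.3,0],"rot": [0,0,0],"hand": 4.5},
    {"linear": [5.5,-0.3,0],"rot": [0,0,0],"hand": 4.5},
  ],
)

```text
time_s: 6.88
ee_pos: [0.4126, 0.1517, 0.163]
ee_rot: [0.72, 0.694, 0.0, 0.0]
force: [0.5, -0.6, -0.1]
grip_width: 0.045
grip_force: 0.0
```

>>> apply_moves(
  increments=[
    {"linear": [5.0,-0.3,0],"rot": [0,0,1.2],"hand": 4.5},
    {"linear": [4.0,-0.3,0],"rot": [0,0,1.2],"hand": 4.5},
    {"linear": [2.0,0,0],"rot": [0,0,1.2],"hand": 4.5},
    {"linear": [0,0,0],"rot": [0,0,0],"hand": 4.5},
    {"linear": [0,0,0],"rot": [0,0,0],"hand": 4.5},
  ],
)

```text
time_s: 7.5
ee_pos: [0.4121, 0.2592, 0.1624]
ee_rot: [0.741, 0.671, -0.001, 0.0]
force: [-0.4, 0.3, 0.1]
grip_width: 0.0449
grip_force: 0.0
```

```bash
python3 - <<'E'
from h import *
s=show(); im=bot.camera("wrist"); cv2.imwrite("pics/w3.png",im); np.save("w3.npy",s,allow_pickle=True)
t=bot.camera("top"); cv2.imwrite("pics/t3.png",t)
a=cv2.resize(t[165:275,180:320],(560,440)); im2=im[:, 130:430]
c=np.hstack([im2,cv2.resize(t[170:275,200:325],(500,420),interpolation=cv2.INTER_CUBIC)]); cv2.imwrite("pics/c3.png",c)
E
```

```text
7.5 pos [412.1 259.2 162.4] yaw 84.35 zax [-0.001 -0.001 -1.   ] F [-0.4   0.29  0.11] w 0.0449 0.0
```

View pics/c3.png

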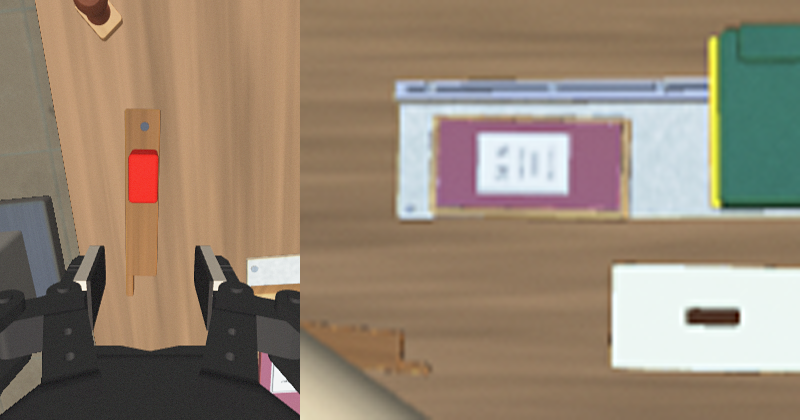

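The wrist view shows the red handle top at cols 259–288, rows 151–203 of the full picture, with the stick parallel to the picture's columns. The cover stands upright on the bench, clear of the jig.

```bash
python3 - <<'E'
from h import *
s=np.load("w3.npy",allow_pickle=True).item()
def p(n,u,v,z): print(n,np.round(pt("wrist",(u,v),z/1000,s)*1000,1))
for a in((259,152),(288,152),(288,203),(259,203)): p("red",*a,58)
for a in((256,109),(290,109),(287,275),(264,275),(257,294),(263,292)): p("bar",*a,14)
# sled/board from top crop (x4, origin 200,170)
f=lambda x,y:(200+(x-300+.5)/4-.5,170+(y+.5)/4-.5)
def q(name,x,y,z): print(name,np.round(pt("top",f(x,y),z/1000)*1000,1))
for a in((434,115),(630,119),(627,216),(431,212)): q("sled",*a,28)
q("board NL",399,218,8);q("fenceL face",397,100,34);q("fence R face",708,101,34);q("mouth near",713,207,58)
for a in((612,264),(611,367)): q("cover",*a,15)
E
```

```text
red [400.3 305.8  58. ]
red [422.6 303.6  58. ]
red [418.9 262.8  58. ]
red [395.5 265.1  58. ]
bar [398.7 339.1  14. ]
bar [428.5 336.1  14. ]
bar [410.9 174.   14. ]
bar [387.3 176.3  14. ]
bar [377.5 155.   14. ]
bar [384.1 156.7  14. ]
sled [588.6 143.8  28. ]
sled [582.7 -17.6  28. ]
sled [502.6 -14.1  28. ]
sled [508.3 146.3  28. ]
board NL [505.8 175.4   8. ]
fenceL face [600.6 173.5  34. ]
fence R face [595.7 -81.8  34. ]
mouth near [505.9 -83.9  58. ]
cover [464.5  -1.   15. ]
cover [380.3   0.7  15. ]
```

>>> apply_moves(
  increments=[
    {"linear": [1.2,-0.3,2.5],"rot": [0,0,0],"hand": 4.5},
    {"linear": [1.2,-0.2,4.5],"rot": [0,0,0],"hand": 4.5},
    {"linear": [0,0,3.5],"rot": [0,0,0],"hand": 4.5},
    {"linear": [0,0,2.0],"rot": [0,0,0],"hand": 4.5},
    {"linear": [0,0,0.7],"rot": [0,0,0],"hand": 4.5},
    {"linear": [0,0,0],"rot": [0,0,0],"hand": 1.5},
    {"linear": [0,0,0],"rot": [0,0,0],"hand": 1.5},
    {"linear": [0,0,0],"rot": [0,0,0],"hand": 1.5},
    {"linear": [0,0,0],"rot": [0,0,0],"hand": 1.5},
  ],
  squeeze=100,
)

```text
time_s: 8.72
ee_pos: [0.4103, 0.2851, 0.0316]
ee_rot: [0.741, 0.671, 0.001, 0.0]
force: [-0.5, -0.9, 4.6]
grip_width: 0.0227
grip_force: 98.0
```

```bash
python3 -c "
from h import *
show()"
```

```text
8.72 pos [410.3 285.1  31.6] yaw 84.35 zax [ 0.002  0.    -1.   ] F [-0.48 -0.87  4.63] w 0.0227 98.0
```

```bash
python3 -c "
from h import *
plan([.478,.174,.0715],92,5)"
```

```text
[-2.08  1.57 -0.8 ] [ 0.02 -0.01 -1.53]
[-2.12  1.51 -0.8 ] [ 0.02 -0.01 -1.53]
[-2.16  1.45 -0.8 ] [ 0.02 -0.01 -1.53]
[-2.2  1.4 -0.8] [ 0.02 -0.01 -1.53]
[-2.23  1.34 -0.8 ] [ 0.02 -0.01 -1.53]
```

>>> apply_moves(
  increments=[
    {"linear": [0,0,-2.0],"rot": [0,0,0],"hand": 1.5},
    {"linear": [-2.1,1.6,-2.0],"rot": [0,0,-1.5],"hand": 1.5},
    {"linear": [-2.1,1.5,0],"rot": [0,0,-1.5],"hand": 1.5},
    {"linear": [-2.2,1.5,0],"rot": [0,0,-1.5],"hand": 1.5},
    {"linear": [-2.2,1.4,0],"rot": [0,0,-1.5],"hand": 1.5},
    {"linear": [-2.2,1.3,1.0],"rot": [0,0,-1.6],"hand": 1.5},
    {"linear": [0,0,1.5],"rot": [0,0,0],"hand": 1.5},
    {"linear": [0,0,0.5],"rot": [0,0,0],"hand": 1.5},
    {"linear": [0,0,0],"rot": [0,0,0],"hand": 1.5},
  ],
)

```text
time_s: 9.85
ee_pos: [0.4766, 0.1748, 0.0408]
ee_rot: [0.694, 0.72, -0.0, -0.001]
force: [0.1, -0.3, -1.4]
grip_width: 0.0229
grip_force: 97.8
```

```bash
python3 - <<'E'
from h import *
s=show()
t=bot.camera("top"); cv2.imwrite("pics/t4.png",t)
w=bot.camera("wrist"); cv2.imwrite("pics/w4.png",w)
c=np.hstack([w[:,200:500],cv2.resize(t[170:275,200:325],(500,420),interpolation=cv2.INTER_CUBIC)]); cv2.imwrite("pics/c4.png",c)
E
```

```text
9.85 pos [476.6 174.8  40.8] yaw 92.07 zax [-0.001  0.    -1.   ] F [ 0.08 -0.31 -1.44] w 0.0229 97.8
```

View pics/c4.png

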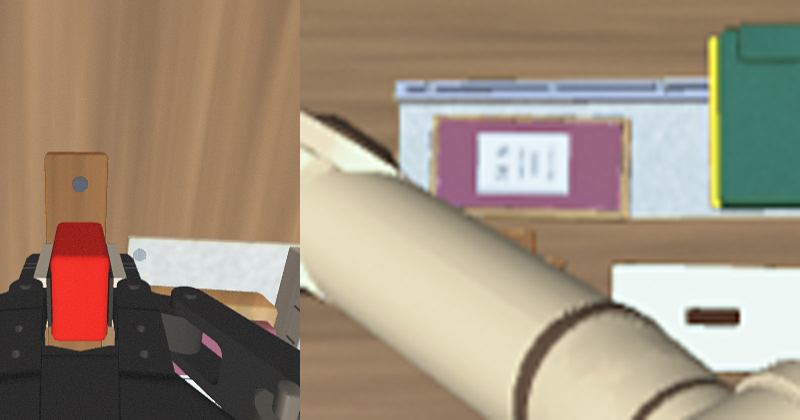

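The stick is held level. Its end's left corner is at crop (535,232) and the lip tip at (562,265). The sled is still in place.

>>> apply_moves(
  increments=[
    {"linear": [0,0.3,0],"rot": [0,0,0],"hand": 1.5},
    {"linear": [0,0.3,0],"rot": [0,0,0],"hand": 1.5},
    {"linear": [0,0.3,0],"rot": [0,0,0],"hand": 1.5},
    {"linear": [0,0.2,0],"rot": [0,0,0],"hand": 1.5},
    {"linear": [0,0.2,0],"rot": [0,0,0],"hand": 1.5},
    {"linear": [0,0,0],"rot": [0,0,0],"hand": 1.5},
  ],
)

```text
time_s: 10.7
ee_pos: [0.4903, 0.1737, 0.0406]
ee_rot: [0.695, 0.719, -0.0, -0.0]
force: [-2.4, -1.0, 0.9]
grip_width: 0.0231
grip_force: 98.1
```

```bash
python3 - <<'E'
from h import *
s=show(); print(s["wrist_torque"])
f=lambda x,y:(200+(x-300+.5)/4-.5,170+(y+.5)/4-.5)
def q(name,x,y,z): print(name,np.round(pt("top",f(x,y),z/1000)*1000,1))
q("tip",535,232,23);q("lip",567,263,23)
E
```

```text
10.7 pos [490.3 173.7  40.6] yaw 91.94 zax [-0.001 -0.    -1.   ] F [-2.38 -0.96  0.9 ] w 0.0231 98.1
[-0.20110689  0.5835936  -0.30289069]
tip [491.1  61.6  23. ]
lip [465.3  35.5  23. ]
```

>>> apply_moves(
  increments=[
    {"linear": [0,0.2,0],"rot": [0,0,0],"hand": 1.5},
    {"linear": [0,0.2,0],"rot": [0,0,0],"hand": 1.5},
    {"linear": [0,0.1,0],"rot": [0,0,0],"hand": 1.5},
    {"linear": [0,0.1,0],"rot": [0,0,0],"hand": 1.5},
  ],
)

```text
time_s: 11.2
ee_pos: [0.4967, 0.1742, 0.0408]
ee_rot: [0.695, 0.719, 0.0, -0.0]
force: [-1.4, -0.0, 0.1]
grip_width: 0.0229
grip_force: 97.9
```

>>> apply_moves(
  increments=[
    {"linear": [0,0.1,0],"rot": [0,0,0],"hand": 1.5},
    {"linear": [0,0.1,0],"rot": [0,0,0],"hand": 1.5},
  ],
)

```text
time_s: 11.45
ee_pos: [0.4982, 0.1741, 0.0407]
ee_rot: [0.695, 0.719, -0.0, -0.0]
force: [-3.3, -0.5, 0.4]
grip_width: 0.0229
grip_force: 98.1
```

>>> apply_moves(
  increments=[
    {"linear": [0,0.1,0],"rot": [0,0,0],"hand": 1.5},
    {"linear": [0,0.1,0],"rot": [0,0,0],"hand": 1.5},
  ],
)

```text
time_s: 11.7
ee_pos: [0.4998, 0.1735, 0.0405]
ee_rot: [0.695, 0.719, -0.001, -0.0]
force: [-4.8, -2.4, 1.2]
grip_width: 0.0229
grip_force: 98.4
```

>>> apply_moves(
  increments=[
    {"linear": [0,0.1,0],"rot": [0,0,0],"hand": 1.5},
    {"linear": [0,0.1,0],"rot": [0,0,0],"hand": 1.5},
  ],
)

```text
time_s: 11.95
ee_pos: [0.5005, 0.1735, 0.0402]
ee_rot: [0.695, 0.719, -0.002, -0.001]
force: [-8.5, -1.5, 2.4]
grip_width: 0.0227
grip_force: 99.2
```

```bash
python3 - <<'E'
from h import *
s=show(); print(s["wrist_torque"])
t=bot.camera("top"); cv2.imwrite("pics/t5.png",t)
cv2.imwrite("pics/c5.png",cv2.resize(t[178:228,220:320],(800,400),interpolation=cv2.INTER_CUBIC))
E
```

```text
11.95 pos [500.5 173.5  40.2] yaw 91.88 zax [-0.004 -0.002 -1.   ] F [-8.45 -1.48  2.4 ] w 0.0227 99.2
[-0.59994504  1.95460742 -0.92585052]
```

View pics/c5.png

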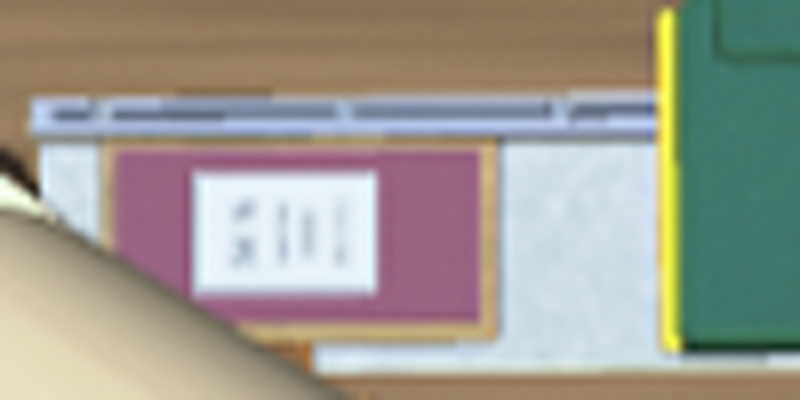

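```bash
python3 - <<'E'
from h import *
f=lambda x,y:(220+(x+.5)/8-.5,178+(y+.5)/8-.5)
def q(name,x,y,z): print(name,np.round(pt("top",f(x,y),z/1000)*1000,1))
q("sled FL",104,140,28);q("FR",497,141,28);q("NR",496,339,28);q("yellow",660,348,58)
q("fenceL",33,135,34);q("fenceR",655,137,34)
s=bot.observe(); s=dict(s)
plan([.488,.174,.041],92,1)
print(); s["ee_pos"]=np.array([.488,.174,.041]); plan([.524,.275,.0415],89.1,5,s)
E
```

```text
sled FL [599.7 145.7  28. ]
FR [596.7 -16.3  28. ]
NR [514.8 -14.9  28. ]
yellow [506.9 -81.3  58. ]
fenceL [601.3 174.2  34. ]
fenceR [596.3 -81.2  34. ]
[ 0.09 -1.25 -0.07] [-0.24  0.1  -0.13]

[ 2.    0.79 -0.02] [-0.05  0.02  0.55]
[ 2.    0.77 -0.02] [-0.05  0.02  0.55]
[ 2.01  0.75 -0.01] [-0.05  0.02  0.55]
[ 2.02  0.73 -0.01] [-0.05  0.02  0.55]
[ 2.02  0.71 -0.01] [-0.05  0.02  0.55]
```

>>> apply_moves(
  increments=[
    {"linear": [0,-0.6,-0.05],"rot": [0,0,0],"hand": 1.5},
    {"linear": [0.5,-0.6,0],"rot": [0,0,0],"hand": 1.5},
    {"linear": [2.5,0,0],"rot": [0,0,0],"hand": 1.5},
    {"linear": [3.5,0,0],"rot": [0,0,0.5],"hand": 1.5},
    {"linear": [3.0,0,0],"rot": [0,0,0.5],"hand": 1.5},
    {"linear": [1.0,1.0,0],"rot": [0,0,1.0],"hand": 1.5},
    {"linear": [0,1.5,0],"rot": [0,0,1.0],"hand": 1.5},
    {"linear": [0,1.0,0],"rot": [0,0,0],"hand": 1.5},
    {"linear": [0,0,0],"rot": [0,0,0],"hand": 1.5},
  ],
)

```text
time_s: 13.12
ee_pos: [0.5242, 0.2769, 0.041]
ee_rot: [0.715, 0.699, -0.0, 0.0]
force: [-0.8, -0.2, -0.6]
grip_width: 0.023
grip_force: 97.8
```

```bash
python3 - <<'E'
from h import *
s=show()
t=bot.camera("top"); cv2.imwrite("pics/t6.png",t)
cv2.imwrite("pics/c6.png",cv2.resize(t[178:228,210:290],(800,500),interpolation=cv2.INTER_CUBIC))
E
```

```text
13.12 pos [524.2 276.9  41. ] yaw 88.76 zax [ 0.001 -0.001 -1.   ] F [-0.82 -0.21 -0.63] w 0.023 97.8
```

View pics/c6.png

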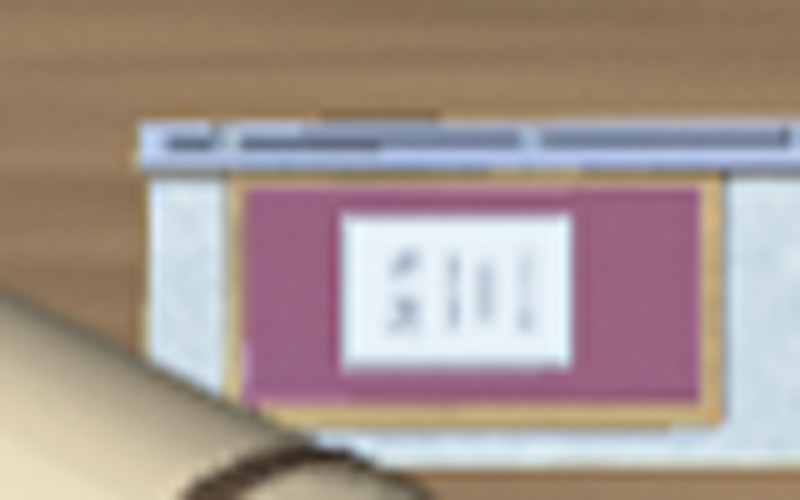

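>>> apply_moves(
  increments=[
    {"linear": [-0.4,0.1,0],"rot": [0,0,0],"hand": 1.5},
    {"linear": [-0.4,0.1,0],"rot": [0,0,0],"hand": 1.5},
    {"linear": [-0.4,0.1,0],"rot": [0,0,0],"hand": 1.5},
    {"linear": [-0.3,0,0],"rot": [0,0,0],"hand": 1.5},
    {"linear": [-0.2,0,0],"rot": [0,0,0],"hand": 1.5},
  ],
)

```text
time_s: 13.8
ee_pos: [0.5251, 0.2615, 0.0413]
ee_rot: [0.714, 0.701, -0.0, 0.0]
force: [0.2, -0.1, -1.2]
grip_width: 0.0228
grip_force: 97.8
```

>>> apply_moves(
  increments=[
    {"linear": [-0.2,0,0],"rot": [0,0,0],"hand": 1.5},
    {"linear": [0,0,0],"rot": [0,0,0],"hand": 1.5},
  ],
)

```text
time_s: 14.05
ee_pos: [0.525, 0.2606, 0.0415]
ee_rot: [0.713, 0.701, 0.001, -0.0]
force: [-0.9, 2.1, -0.3]
grip_width: 0.0227
grip_force: 97.8
```

>>> apply_moves(
  increments=[
    {"linear": [0,0.1,0],"rot": [0,0,0],"hand": 1.5},
    {"linear": [0,0.1,0],"rot": [0,0,0],"hand": 1.5},
    {"linear": [0,0.1,0],"rot": [0,0,0],"hand": 1.5},
    {"linear": [0,0,0],"rot": [0,0,0],"hand": 1.5},
  ],
)

```text
time_s: 14.55
ee_pos: [0.5278, 0.26, 0.0412]
ee_rot: [0.713, 0.701, -0.0, -0.0]
force: [-1.7, 3.1, -0.9]
grip_width: 0.0227
grip_force: 97.9
```

>>> apply_moves(
  increments=[
    {"linear": [0,0.1,0],"rot": [0,0,0],"hand": 1.5},
    {"linear": [0,0.1,0],"rot": [0,0,0],"hand": 1.5},
    {"linear": [0,0,0],"rot": [0,0,0],"hand": 1.5},
  ],
)

```text
time_s: 14.92
ee_pos: [0.5302, 0.2597, 0.0413]
ee_rot: [0.714, 0.701, 0.0, 0.0]
force: [-1.1, 2.7, -0.8]
grip_width: 0.0231
grip_force: 97.9
```

>>> apply_moves(
  increments=[
    {"linear": [0,0.1,0],"rot": [0,0,0],"hand": 1.5},
    {"linear": [0,0.1,0],"rot": [0,0,0],"hand": 1.5},
    {"linear": [0,0,0],"rot": [0,0,0],"hand": 1.5},
  ],
)

```text
time_s: 15.3
ee_pos: [0.5307, 0.2598, 0.041]
ee_rot: [0.714, 0.701, -0.001, -0.001]
force: [-5.8, 3.1, -0.6]
grip_width: 0.0226
grip_force: 98.4
```

>>> apply_moves(
  increments=[
    {"linear": [-0.2,0,0],"rot": [0,0,0],"hand": 1.5},
    {"linear": [-0.3,0,0],"rot": [0,0,0],"hand": 1.5},
    {"linear": [-0.3,0,0],"rot": [0,0,0],"hand": 1.5},
    {"linear": [-0.3,0,0],"rot": [0,0,0],"hand": 1.5},
    {"linear": [-0.3,0,0],"rot": [0,0,0],"hand": 1.5},
    {"linear": [-0.3,0,0],"rot": [0,0,0],"hand": 1.5},
    {"linear": [-0.3,0,0],"rot": [0,0,0],"hand": 1.5},
  ],
)

```text
time_s: 16.18
ee_pos: [0.5304, 0.2412, 0.0414]
ee_rot: [0.713, 0.701, 0.0, -0.001]
force: [-4.9, 5.6, 0.7]
grip_width: 0.0231
grip_force: 98.4
```

```bash
python3 - <<'E'
from h import *
s=show();print(s["wrist_torque"])
E
```

```text
16.18 pos [530.4 241.2  41.4] yaw 88.99 zax [-0.002  0.002 -1.   ] F [-4.86  5.6   0.73] w 0.0231 98.4
[ 1.3450232   1.12489703 -0.58371556]
```

>>> apply_moves(
  increments=[
    {"linear": [-0.4,0,0],"rot": [0,0,0],"hand": 1.5},
    {"linear": [-0.4,0,0],"rot": [0,0,0],"hand": 1.5},
    {"linear": [-0.4,0,0],"rot": [0,0,0],"hand": 1.5},
    {"linear": [-0.4,0,0],"rot": [0,0,0],"hand": 1.5},
    {"linear": [-0.4,0,0],"rot": [0,0,0],"hand": 1.5},
    {"linear": [-0.4,0,0],"rot": [0,0,0],"hand": 1.5},
    {"linear": [-0.4,0,0],"rot": [0,0,0],"hand": 1.5},
    {"linear": [-0.4,0,0],"rot": [0,0,0],"hand": 1.5},
  ],
)

```text
time_s: 17.18
ee_pos: [0.53, 0.2088, 0.0413]
ee_rot: [0.713, 0.701, -0.0, -0.001]
force: [-4.4, 6.2, -0.1]
grip_width: 0.023
grip_force: 98.3
```

```bash
python3 - <<'E'
from h import *
s=show()
t=bot.camera("top"); cv2.imwrite("pics/t7.png",t)
E
```

```text
17.18 pos [530.  208.8  41.3] yaw 88.98 zax [-0.002  0.001 -1.   ] F [-4.38  6.15 -0.1 ] w 0.023 98.3
```

```bash
python3 - <<'E'
from h import *
im=cv2.imread("pics/scene0.png")
E=bot.camera_model("scene")["extrinsics"]; print(-E[:3,:3].T@E[:3,3])
th=np.radians(-1.1)
def J(x,y,z): return np.array([.5585+x*np.cos(th)-y*np.sin(th)-.003,-.0535+x*np.sin(th)+y*np.cos(th),z])
for P in((-.053,-.035,.036),(-.053,-.235,.036),(-.053,-.235,.008),(-.053,-.035,.008),(-.03,-.1,.008),(-.03,-.15,.008),(-.03,-.2,.008)): print(P,pix("scene",J(*P)).round(1))
h=cv2.cvtColor(im,cv2.COLOR_BGR2HSV)
m=(h[...,0]>5)&(h[...,0]<20)&(h[...,1]>150)&(h[...,2]>120)
ys,xs=np.nonzero(m[150:230,250:360]); print(list(zip(xs+250,ys+150))[:40])
# pixels along the gap between skirt bottom & board edge
for t in np.linspace(0,1,21):
    y=-.035-.2*t
    a=pix("scene",J(-.053,y,.034)); b=pix("scene",J(-.053,y,.008))
    print(round(y,3),[im[int(round(q[1])),int(round(q[0]))].tolist() for q in (a+(b-a)*k for k in (.1,.4,.7,1))])
E
```

```text
[-0.59360378  0.76871853  1.00437921]
(-0.053, -0.035, 0.036) [281.5 221.4]
(-0.053, -0.235, 0.036) [329.4 201.3]
(-0.053, -0.235, 0.008) [328.9 208.2]
(-0.053, -0.035, 0.008) [281.4 228.6]
(-0.03, -0.1, 0.008) [293.1 218.5]
(-0.03, -0.15, 0.008) [305.  213.5]
(-0.03, -0.2, 0.008) [316.6 208.6]
[(np.int64(312), np.int64(208))]
-0.035 [[210, 228, 223], [215, 230, 226], [212, 229, 225], [173, 200, 204]]
-0.045 [[211, 228, 224], [212, 229, 224], [212, 229, 225], [196, 220, 219]]
-0.055 [[200, 221, 215], [211, 227, 223], [211, 228, 223], [196, 220, 219]]
-0.065 [[204, 224, 219], [208, 226, 221], [208, 226, 222], [186, 211, 210]]
-0.075 [[203, 223, 218], [210, 227, 223], [208, 226, 222], [192, 215, 213]]
-0.085 [[203, 223, 218], [208, 225, 221], [208, 226, 222], [182, 207, 209]]
-0.095 [[203, 223, 218], [208, 226, 222], [211, 228, 223], [185, 209, 210]]
-0.105 [[208, 226, 221], [209, 227, 222], [208, 226, 222], [176, 202, 205]]
-0.115 [[203, 223, 219], [210, 227, 222], [209, 227, 223], [178, 203, 206]]
-0.125 [[207, 225, 221], [207, 225, 220], [210, 227, 223], [184, 209, 209]]
-0.135 [[208, 226, 221], [207, 225, 221], [207, 225, 221], [175, 202, 204]]
-0.145 [[202, 222, 217], [208, 225, 221], [208, 226, 222], [181, 208, 210]]
-0.155 [[173, 201, 221], [209, 226, 222], [207, 225, 221], [165, 191, 198]]
-0.165 [[112, 142, 195], [199, 220, 218], [207, 226, 221], [168, 193, 198]]
-0.175 [[205, 225, 221], [206, 225, 222], [210, 228, 223], [174, 200, 203]]
-0.185 [[211, 228, 223], [211, 229, 224], [209, 226, 222], [165, 192, 200]]
-0.195 [[208, 226, 222], [210, 228, 223], [210, 227, 223], [168, 193, 199]]
-0.205 [[204, 223, 219], [208, 227, 222], [211, 227, 224], [176, 202, 205]]
-0.215 [[205, 224, 220], [209, 227, 222], [209, 226, 222], [178, 203, 206]]
-0.225 [[140, 166, 184], [199, 219, 215], [198, 219, 213], [166, 192, 198]]
-0.235 [[94, 133, 164], [120, 151, 172], [182, 202, 200], [170, 194, 198]]
```

```bash
python3 - <<'E'
from h import *
im=cv2.imread("pics/scene0.png").astype(int)
o=im[...,2]-im[...,0]
print(o[203:214,302:322])
th=np.radians(-1.1); Rj=R.from_euler('z',th).as_matrix(); oj=np.array([.5555,-.0535,0])
for uv in((309,209),(310,209),(311,208),(312,208),(313,207),(314,207)):
    c,d=ray("scene",uv); c=Rj.T@(c-oj); d=Rj.T@d; k=(-.03-c[0])/d[0]; print(uv,np.round((c+k*d)*1000,1))
E
```

```text
[[  2   4   7  10  10  10   7   4   1   1   1   1   1   1   2   1   2   4
    6   6]
 [  1   3   2   4   4   4   3   2   3   2   1   1   1   3   3   4   6   9
   10  12]
 [  2   0   1   1   2   0   1   2  -2   2   3   5   6   5   4   9  11  13
   15  15]
 [  2   1   3   1   1   1   1   2   3   6  15  28  23  14  11  14  15  14
   14  14]
 [  1   2   1   0   2   1   1   4  18  38  61  73  51  25  16  12  12  13
   14  15]
 [  0  -1   2   1   3   2   4  13  45  81 107 104  66  33  16  12  11  13
   13  12]
 [  2   0   3   4   5   7   9  18  47  84 101  83  51  27  15  13  13  11
   12  13]
 [  2   4   7   8  10  12  13  17  28  48  57  42  26  16  13  12  13  12
   13  15]
 [  5   9  10  12  14  15  15  14  15  20  22  19  14  13  13  12  13  16
   20  23]
 [ 11  12  14  15  13  13  13  14  12  13  13  12  13  13  14  16  22  25
   31  39]
 [ 14  15  14  13  13  14  13  14  12  12  11  14  15  18  23  28  35  41
   49  56]]
(309, 209) [ -30.  -166.6   19.3]
(310, 209) [ -30.  -171.    17.6]
(311, 208) [ -30.  -175.2   20. ]
(312, 208) [ -30.  -179.6   18.3]
(313, 207) [ -30.  -183.8   20.6]
(314, 207) [ -30.  -188.2   18.9]
```

The scene picture catches the orange stop under the near skirt at about (312,208). That puts its striking face near jig y = −171, so contact should come at about TCP y = 54 mm. I'll feed briskly to 75 mm and then feel for it.

>>> apply_moves(
  increments=[
    {"linear": [-0.4,0,0],"rot": [0,0,0],"hand": 1.5},
    {"linear": [-0.4,0,0],"rot": [0,0,0],"hand": 1.5},
    {"linear": [-0.4,0,0],"rot": [0,0,0],"hand": 1.5},
    {"linear": [-0.4,0,0],"rot": [0,0,0],"hand": 1.5},
    {"linear": [-0.4,0,0],"rot": [0,0,0],"hand": 1.5},
    {"linear": [-0.4,0,0],"rot": [0,0,0],"hand": 1.5},
    {"linear": [-0.4,0,0],"rot": [0,0,0],"hand": 1.5},
    {"linear": [-0.4,0,0],"rot": [0,0,0],"hand": 1.5},
    {"linear": [-0.4,0,0],"rot": [0,0,0],"hand": 1.5},
    {"linear": [-0.4,0,0],"rot": [0,0,0],"hand": 1.5},
  ],
)

```text
time_s: 18.48
ee_pos: [0.5295, 0.1684, 0.0413]
ee_rot: [0.713, 0.701, -0.0, -0.001]
force: [-3.7, 4.7, 0.0]
grip_width: 0.0221
grip_force: 98.2
```

>>> apply_moves(
  increments=[
    {"linear": [-0.4,0.03,0],"rot": [0,0,0],"hand": 1.5},
    {"linear": [-0.4,0,0],"rot": [0,0,0],"hand": 1.5},
    {"linear": [-0.4,0,0],"rot": [0,0,0],"hand": 1.5},
    {"linear": [-0.4,0,0],"rot": [0,0,0],"hand": 1.5},
    {"linear": [-0.4,0,0],"rot": [0,0,0],"hand": 1.5},
    {"linear": [-0.4,0.02,0],"rot": [0,0,0],"hand": 1.5},
    {"linear": [-0.4,0,0],"rot": [0,0,0],"hand": 1.5},
    {"linear": [-0.4,0,0],"rot": [0,0,0],"hand": 1.5},
    {"linear": [-0.4,0,0],"rot": [0,0,0],"hand": 1.5},
    {"linear": [-0.4,0,0],"rot": [0,0,0],"hand": 1.5},
  ],
)

```text
time_s: 19.73
ee_pos: [0.5291, 0.1285, 0.0412]
ee_rot: [0.713, 0.701, -0.0, -0.001]
force: [-4.3, 5.5, -0.2]
grip_width: 0.0225
grip_force: 98.3
```

>>> apply_moves(
  increments=[
    {"linear": [-0.4,0.02,0],"rot": [0,0,0],"hand": 1.5},
    {"linear": [-0.4,0,0],"rot": [0,0,0],"hand": 1.5},
    {"linear": [-0.4,0,0],"rot": [0,0,0],"hand": 1.5},
    {"linear": [-0.4,0,0],"rot": [0,0,0],"hand": 1.5},
    {"linear": [-0.4,0,0],"rot": [0,0,0],"hand": 1.5},
    {"linear": [-0.4,0.02,0],"rot": [0,0,0],"hand": 1.5},
    {"linear": [-0.4,0,0],"rot": [0,0,0],"hand": 1.5},
    {"linear": [-0.4,0,0],"rot": [0,0,0],"hand": 1.5},
    {"linear": [-0.4,0,0],"rot": [0,0,0],"hand": 1.5},
    {"linear": [-0.4,0,0],"rot": [0,0,0],"hand": 1.5},
  ],
)

```text
time_s: 20.98
ee_pos: [0.5286, 0.0884, 0.0412]
ee_rot: [0.713, 0.701, -0.0, -0.001]
force: [-3.8, 6.6, 0.3]
grip_width: 0.0227
grip_force: 98.3
```

>>> apply_moves(
  increments=[
    {"linear": [-0.3,0.03,0],"rot": [0,0,0],"hand": 1.5},
    {"linear": [-0.3,0,0],"rot": [0,0,0],"hand": 1.5},
    {"linear": [-0.2,0,0],"rot": [0,0,0],"hand": 1.5},
    {"linear": [-0.1,0,0],"rot": [0,0,0],"hand": 1.5},
  ],
)

```text
time_s: 21.48
ee_pos: [0.5286, 0.0796, 0.0412]
ee_rot: [0.713, 0.701, -0.001, -0.001]
force: [-4.2, 5.7, 0.9]
grip_width: 0.0226
grip_force: 98.4
```

>>> apply_moves(
  increments=[
    {"linear": [-0.2,0,0],"rot": [0,0,0],"hand": 1.5},
    {"linear": [-0.2,0,0],"rot": [0,0,0],"hand": 1.5},
  ],
)

```text
time_s: 21.72
ee_pos: [0.5285, 0.0757, 0.0412]
ee_rot: [0.713, 0.701, -0.0, -0.001]
force: [-4.5, 5.9, 0.8]
grip_width: 0.023
grip_force: 98.4
```

>>> apply_moves(
  increments=[
    {"linear": [-0.2,0,0],"rot": [0,0,0],"hand": 1.5},
    {"linear": [-0.2,0,0],"rot": [0,0,0],"hand": 1.5},
  ],
)

```text
time_s: 21.98
ee_pos: [0.5285, 0.0716, 0.0412]
ee_rot: [0.713, 0.701, -0.0, -0.001]
force: [-3.9, 6.4, 0.9]
grip_width: 0.0229
grip_force: 98.4
```

>>> apply_moves(
  increments=[
    {"linear": [-0.2,0.01,0],"rot": [0,0,0],"hand": 1.5},
    {"linear": [-0.2,0,0],"rot": [0,0,0],"hand": 1.5},
  ],
)

```text
time_s: 22.22
ee_pos: [0.5284, 0.0677, 0.0412]
ee_rot: [0.713, 0.701, -0.001, -0.001]
force: [-5.3, 5.4, 1.2]
grip_width: 0.023
grip_force: 98.4
```

>>> apply_moves(
  increments=[
    {"linear": [-0.2,0,0],"rot": [0,0,0],"hand": 1.5},
    {"linear": [-0.2,0,0],"rot": [0,0,0],"hand": 1.5},
  ],
)

```text
time_s: 22.48
ee_pos: [0.5284, 0.0636, 0.0412]
ee_rot: [0.713, 0.701, -0.001, -0.001]
force: [-3.8, 6.2, 0.8]
grip_width: 0.0232
grip_force: 98.4
```

>>> apply_moves(
  increments=[
    {"linear": [-0.2,0.01,0],"rot": [0,0,0],"hand": 1.5},
    {"linear": [-0.2,0,0],"rot": [0,0,0],"hand": 1.5},
  ],
)

```text
time_s: 22.72
ee_pos: [0.5283, 0.0597, 0.0412]
ee_rot: [0.713, 0.701, -0.001, -0.001]
force: [-4.0, 6.9, 1.5]
grip_width: 0.0226
grip_force: 98.4
```

>>> apply_moves(
  increments=[
    {"linear": [-0.15,0,0],"rot": [0,0,0],"hand": 1.5},
    {"linear": [-0.15,0,0],"rot": [0,0,0],"hand": 1.5},
  ],
)

```text
time_s: 22.98
ee_pos: [0.5283, 0.0566, 0.0412]
ee_rot: [0.713, 0.701, -0.001, -0.001]
force: [-5.0, 6.6, 0.9]
grip_width: 0.0227
grip_force: 98.4
```

>>> apply_moves(
  increments=[
    {"linear": [-0.15,0,0],"rot": [0,0,0],"hand": 1.5},
    {"linear": [-0.15,0,0],"rot": [0,0,0],"hand": 1.5},
  ],
)

```text
time_s: 23.22
ee_pos: [0.5283, 0.0536, 0.0412]
ee_rot: [0.713, 0.701, -0.001, -0.001]
force: [-5.1, 5.4, 1.5]
grip_width: 0.0227
grip_force: 98.4
```

>>> apply_moves(
  increments=[
    {"linear": [-0.15,0,0],"rot": [0,0,0],"hand": 1.5},
    {"linear": [-0.15,0,0],"rot": [0,0,0],"hand": 1.5},
  ],
)

```text
time_s: 23.48
ee_pos: [0.5282, 0.0506, 0.0411]
ee_rot: [0.713, 0.701, -0.001, -0.001]
force: [-4.7, 6.5, 0.6]
grip_width: 0.023
grip_force: 98.4
```

>>> apply_moves(
  increments=[
    {"linear": [-0.15,0,0],"rot": [0,0,0],"hand": 1.5},
    {"linear": [-0.15,0,0],"rot": [0,0,0],"hand": 1.5},
  ],
)

```text
time_s: 23.72
ee_pos: [0.5282, 0.0475, 0.0412]
ee_rot: [0.713, 0.701, -0.001, -0.001]
force: [-4.1, 6.1, 0.7]
grip_width: 0.0226
grip_force: 98.4
```

>>> apply_moves(
  increments=[
    {"linear": [-0.15,0,0],"rot": [0,0,0],"hand": 1.5},
    {"linear": [-0.15,0,0],"rot": [0,0,0],"hand": 1.5},
  ],
)

```text
time_s: 23.98
ee_pos: [0.5281, 0.0465, 0.0414]
ee_rot: [0.713, 0.701, 0.001, -0.002]
force: [-5.7, 12.3, 3.6]
grip_width: 0.0227
grip_force: 98.8
```

The feed force jumped and motion stopped, so the sled has met the stop. I'll press a little more firmly, well under the slip force.

>>> apply_moves(
  increments=[
    {"linear": [-0.1,0,0],"rot": [0,0,0],"hand": 1.5},
    {"linear": [-0.05,0,0],"rot": [0,0,0],"hand": 1.5},
    {"linear": [0,0,0],"rot": [0,0,0],"hand": 1.5},
  ],
)

```text
time_s: 24.35
ee_pos: [0.528, 0.0465, 0.0416]
ee_rot: [0.713, 0.701, 0.001, -0.002]
force: [-5.1, 12.0, 2.9]
grip_width: 0.0223
grip_force: 98.9
```

>>> apply_moves(
  increments=[
    {"linear": [-0.1,0,0],"rot": [0,0,0],"hand": 1.5},
    {"linear": [0,0,0],"rot": [0,0,0],"hand": 1.5},
  ],
)

```text
time_s: 24.6
ee_pos: [0.528, 0.0464, 0.0417]
ee_rot: [0.713, 0.702, 0.002, -0.003]
force: [-5.6, 14.0, 3.6]
grip_width: 0.0232
grip_force: 99.0
```

>>> apply_moves(
  increments=[
    {"linear": [-0.1,0,0],"rot": [0,0,0],"hand": 1.5},
    {"linear": [0,0,0],"rot": [0,0,0],"hand": 1.5},
  ],
)

```text
time_s: 24.85
ee_pos: [0.5279, 0.0463, 0.0419]
ee_rot: [0.712, 0.702, 0.002, -0.003]
force: [-6.2, 15.4, 4.1]
grip_width: 0.0228
grip_force: 99.1
```

>>> apply_moves(
  increments=[
    {"linear": [0.1,-0.04,0],"rot": [0,0,0],"hand": 1.5},
    {"linear": [0.1,-0.04,0],"rot": [0,0,0],"hand": 1.5},
    {"linear": [0.1,-0.04,0],"rot": [0,0,0],"hand": 1.5},
    {"linear": [0.1,-0.04,0],"rot": [0,0,0],"hand": 1.5},
    {"linear": [0.1,-0.05,0],"rot": [0,0,0],"hand": 1.5},
    {"linear": [0.1,-0.1,0],"rot": [0,0,0],"hand": 1.5},
    {"linear": [0.1,-0.1,0],"rot": [0,0,0],"hand": 1.5},
    {"linear": [0,0,0],"rot": [0,0,0],"hand": 1.5},
  ],
)

```text
time_s: 25.85
ee_pos: [0.5258, 0.0468, 0.0414]
ee_rot: [0.714, 0.701, -0.0, 0.0]
force: [0.5, 2.3, -1.4]
grip_width: 0.0228
grip_force: 97.8
```

>>> apply_moves(
  increments=[
    {"linear": [0.2,0,0],"rot": [0,0,0],"hand": 1.5},
    {"linear": [0.5,0,0],"rot": [0,0,0],"hand": 1.5},
    {"linear": [2.0,0,0],"rot": [0,0,0],"hand": 1.5},
    {"linear": [3.5,0,0],"rot": [0,0,0],"hand": 1.5},
    {"linear": [3.0,0,-2.0],"rot": [0,0,0],"hand": 1.5},
    {"linear": [3.0,-1.5,-2.5],"rot": [0,0,0],"hand": 1.5},
    {"linear": [3.0,-2.5,0],"rot": [0,0,0],"hand": 1.5},
    {"linear": [3.0,-2.5,0],"rot": [0,0,0],"hand": 1.5},
    {"linear": [1.0,-2.5,0],"rot": [0,0,0],"hand": 1.5},
    {"linear": [0,-1.0,1.0],"rot": [0,0,0],"hand": 1.5},
  ],
)

```text
time_s: 27.1
ee_pos: [0.4281, 0.2422, 0.0766]
ee_rot: [0.712, 0.702, 0.0, 0.0]
force: [-1.0, 0.7, -1.7]
grip_width: 0.0228
grip_force: 98.0
```

```bash
python3 - <<'E'
from h import *
s=show()
t=bot.camera("top"); cv2.imwrite("pics/t8.png",t)
E
```

```text
27.1 pos [428.1 242.2  76.6] yaw 89.13 zax [ 0.001  0.    -1.   ] F [-1.01  0.69 -1.72] w 0.0228 98.0
```

Lower the stick to the bench: the TCP was at z ≈ 31.6 mm when it was lying flat.

>>> apply_moves(
  increments=[
    {"linear": [0,0,2.5],"rot": [0,0,0],"hand": 1.5},
    {"linear": [0,0,1.2],"rot": [0,0,0],"hand": 1.5},
    {"linear": [0,0,0.3],"rot": [0,0,0],"hand": 1.5},
    {"linear": [0,0,0.2],"rot": [0,0,0],"hand": 1.5},
    {"linear": [0,0,0.1],"rot": [0,0,0],"hand": 1.5},
    {"linear": [0,0,0],"rot": [0,0,0],"hand": 1.5},
  ],
)

```text
time_s: 27.9
ee_pos: [0.4293, 0.2412, 0.0337]
ee_rot: [0.714, 0.701, 0.0, 0.0]
force: [-0.4, -0.4, -0.7]
grip_width: 0.0228
grip_force: 98.0
```

>>> apply_moves(
  increments=[
    {"linear": [0,0,0.15],"rot": [0,0,0],"hand": 1.5},
    {"linear": [0,0,0.05],"rot": [0,0,0],"hand": 1.5},
    {"linear": [0,0,0],"rot": [0,0,0],"hand": 1.5},
  ],
)

```text
time_s: 28.28
ee_pos: [0.4292, 0.241, 0.0316]
ee_rot: [0.713, 0.701, 0.0, 0.0]
force: [-0.9, -2.3, 4.1]
grip_width: 0.023
grip_force: 98.9
```

>>> apply_moves(
  increments=[
    {"linear": [0,0,0],"rot": [0,0,0],"hand": 4.5},
    {"linear": [0,0,0],"rot": [0,0,0],"hand": 4.5},
    {"linear": [0,0,0],"rot": [0,0,0],"hand": 4.5},
    {"linear": [0,0,-2.5],"rot": [0,0,0],"hand": 4.5},
    {"linear": [0,0,-4.5],"rot": [0,0,0],"hand": 4.5},
    {"linear": [1.0,0,-4.5],"rot": [0,0,0],"hand": 4.5},
    {"linear": [4.0,0,-4.0],"rot": [0,0,0],"hand": 4.5},
    {"linear": [5.0,0,-1.0],"rot": [0,0,0],"hand": 4.5},
    {"linear": [4.0,0,0],"rot": [0,0,0],"hand": 4.5},
    {"linear": [0,0,0],"rot": [0,0,0],"hand": 4.5},
  ],
)

```text
time_s: 29.52
ee_pos: [0.43, 0.3849, 0.1968]
ee_rot: [0.712, 0.702, 0.001, -0.001]
force: [0.7, -0.4, -1.6]
grip_width: 0.0445
grip_force: 0.0
```

```bash
python3 - <<'E'
from h import *
s=show()
t=bot.camera("top"); cv2.imwrite("pics/t9.png",t)
sc=bot.camera("scene"); cv2.imwrite("pics/s9.png",sc)
a=cv2.resize(t[165:275,145:345],(800,440),interpolation=cv2.INTER_CUBIC)
cv2.imwrite("pics/c9.png",np.vstack([a,cv2.resize(sc[165:245,160:360],(400,160))[:, :].repeat(1,0) if 0 else cv2.copyMakeBorder(cv2.resize(sc[175:228,160:360],(600,159)),0,0,0,200,cv2.BORDER_CONSTANT)]))
E
```

```text
29.52 pos [430.  384.9 196.8] yaw 89.24 zax [-0.     0.003 -1.   ] F [ 0.7  -0.44 -1.57] w 0.0445 0.0
```

View pics/c9.png

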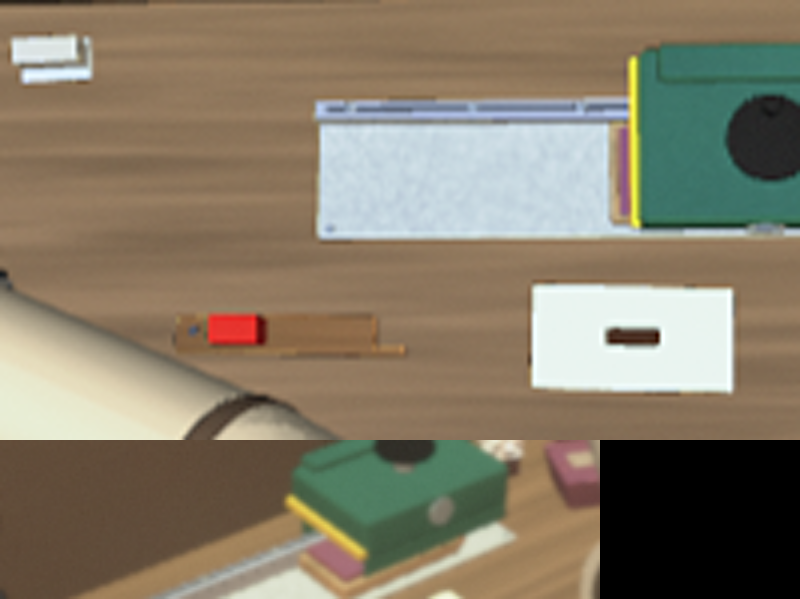

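The last view shows the sled under the head and against the fence, its trailing end at about (612,122–222). The stick lies flat at (180–405, 316–354), and the cover stands upright at (632,338). Handing in.

```bash
python3 -c "
from station import bot
print(bot.hand_in())"
```

```text
the job is handed in; nothing more can be done
None
```

The job is handed in at about 30 s of the 72 s: the cover stands upright clear of the jig, the sled is against the fence and stop, and the stick lies flat beside the jig; I pressed the sled on the stop with about 15 N in all, and neither moved.

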